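Gauge shot with the spring impact tester

ROBOT

A 6-joint arm with a two-finger parallel gripper is mounted at the origin on the work surface. World frame = base frame: x ahead of the robot, y to its left, z up, the work surface at z = 0. Lengths are in m, angles in rad, forces in N, time in s.
With the tool pointing down it reaches from about 0.35 to 0.775 m from the base axis. Payload 5.5 kg.
Tool frame: the origin (TCP) lies midway between the tips of the shut fingers; the grasp point (between the pads) lies 19 mm behind it; z points along the fingers, y is the line along which they close (so a half turn about z gives the same grasp; the last joint's range is limited). The gripper opens to 85 mm and grips with 20 to 120 N. Pads are 22 mm wide; open, the fingers measure 114 mm over their backs; the gripper's body (76 mm by 85 mm) begins 54 mm behind the grasp point. The pads swing forward as they close: fully open they stand 13 mm farther back than shut.
Start: joints at [-0.14, 0.313, 0.046, 1.304, 0, 1.431], TCP at [0.575, -0, 0.231] pointing down, gripper open.
Joint ranges: [-2.76, 2.76], [-0.86, 1.69], [-1.03, 1.26], [-2.2, 2.34], [-1.47, 1.5], [-3.14, 3.14]. Speed limits (rad/s): [2.57, 2.57, 3.14, 3.14, 3.14, 3.14].

INTERFACE

Orientations are given as a unit quaternion [w, x, y, z].
In Python, from workcell import telemetry, imaging, env gives the robot as it stands. The module is installed in compiled form; this text tells all that it offers.
- The arm moves only by the tool step_arm, never from a script. Its argument "moves" is a list of rows, each a list of 3 entries, a list of its own where there are three numbers: the shift along the tool's x, y, z in mm, then the turn, a rotation vector about the tool's x, y, z in rad, then the finger opening in mm, from 0 to 85.4. A call has 1 to 8 rows; each row is the pose to reach, as a shift and turn from the pose commanded when the call began, along the tool's axes at that moment; what a row does not reach only later rows make up. A row lasts 1/12 s, in which the tool goes at most 41.7 mm and 7.16 degrees, less where a joint would pass 70% of its speed; a pose out of reach is approached as far as the arm can. A call with a gripper value outside its range is refused whole. The fingers move at their own pace and stop on an object; "grip_force" is the grip in N (left out, the last holds). Time passes only in rows, so rows that repeat a pose let the fingers close. It gives the time, the measured TCP pose, the force, the opening and the grip force at its end, in the units of the state.
- telemetry.get_state(): the state, without advancing time (a new reading comes with each control period).
- imaging.read_camera(name): name is "scene" or "side" or "wrist"; returns the picture (420x560x3 uint8, red, green, blue); there is no depth.
- imaging.camera_params(name): a dict with "camera_matrix" (3x3 intrinsics, pixels), "pose" (4x4, takes a point from camera to world coordinates). Camera axes: x right, y up, looking along -z (the intrinsics and any distortion apply to the point x, -y, -z); pixel columns grow to the right and rows downward; lengths in m; the calibration is good to about 2 mm. A picture is of the moment at which its call begins: read the wrist's pose just before it. camera_params takes no time and is no camera call; for the wrist camera it gives the pose at the moment of the call.
- env.hand_in(): hands the job in; it is judged then, once.
The state is a dict: "clock": time; "joint_pos": joint angles; "qvel": joint speeds; "tau": joint torques, N m; "tcp_pos": TCP position; "orientation": TCP orientation; "wrist_force": force on the tool from outside, world axes, zero at the start; "ft_torque": the same for the moment, N m; "finger_gap": finger opening in m; "grip_force": force on a finger pad.
Only numpy, scipy, OpenCV 4.12 (cv2) and the standard library are available. Lean on these libraries where they do the work, as an engineer would, in place of code of your own. Each camera call takes 0.05 s, during which the arm holds its last target. There are 200 camera calls.

TASK

Take a gauge shot with the spring impact tester, the one of the two slides that has a round trip button on its rear block: pull its upright black-knobbed handle back towards the button until the catch holds the striker by itself, and let go of it. Then press the trip button down so that the striker flies forward and knocks the brass gauge rod out of the gauge block, and take the hand away.

Things in the scene. Friction and masses are not known exactly. Their poses are not given: they have to be found in the camera images.
- tester: Impact tester, bolted down: dark steel base 310 x 110 x 14 mm; a carriage (top 66 mm up) slides along it between the rear block (button) and gauge block. Apart from knob and button nothing is over 80 mm high. Origin: on the table, about mid-base. x points in the firing direction, to the gauge block; z up. The plain slide beside it, with a shorter knob and no button, plays no part.
- handle (a point): Centre of the handle's black knob: upright cylinder 22 mm in diameter, 45 mm tall, top 150 mm above the table, on a 14 mm steel stem on the striker carriage. At rest it is 35 mm ahead (+x) of the tester's origin; it moves with the carriage and is drawn straight back, along the tester's -x, towards the button.
- trip_button (a point): Centre of the top face of the trip button: dark steel mushroom 30 mm in diameter, face 104 mm above the table, 143 mm behind the resting handle (88 mm when caught). Pressed straight down it moves 13 mm to its stop against a 3 to 6 N spring; the catch lets go after 6 to 9 mm, at about 7 N. Springs back up. It also dips while the catch passes on drawing.
- striker (a joint): How far the striker is drawn back, m: 0 at rest, touching the gauge rod. A spring pulls it forward, 3 N at rest, 12 N fully drawn; between 20 and 50 mm the catch's ramp adds up to 6 N. The catch drops in beyond 58 mm; the stop is at 68 mm. Let go then, it stays held at about 55 mm. After a shot it rests near -0.006.
- gauge_rod (a joint): How far the brass gauge rod has been knocked forward out of the gauge block, m: 0 at the start, 0.022 at its stop. Rod 10 mm thick, 48 mm above the table, its 22 mm head facing the striker. It is stiff (4 N), stays where it is left and is driven by the striker's blow.

How it is judged:
By the outcome, as a careful person would: the job done as asked, in the order asked, and still so for the second after the job is handed in, with the robot touching nothing.
It also fails if it takes over 37 s, if anything falls off the work surface, if the arm or the gripper's body presses on something with over 40 N, if the wrist force passes 120 N, or if a joint passes its speed limit or range.

## Working session

There is one attempt and no reset: what is moved stays moved. The work goes in short steps, Python scripts to look and compute and a tool call to move; the robot and the scene stay as the last step left them, time stands still between calls to the robot, and variables do not carry over. Pictures are saved under pics/ and viewed, at most 10 in all, crops included, and the job is handed in when it is done.

Besides the shell and the picture viewer there is one more tool, called after "Call:" by a JSON object that holds its "op" and its "data". step_arm: Moves the arm, as the interface text tells. Its arguments: {"type":"object","properties":{"moves":{"type":"array"},"grip_force":{"type":"number"}},"required":["moves"]}

```bash
mkdir -p pics; cat > h.py <<'E'
import numpy as np, cv2
from workcell import telemetry, imaging, env
def ray(name,u,v,P=None):
    p=P or imaging.camera_params(name); K=np.array(p["camera_matrix"]);T=np.array(p["pose"])
    d=np.linalg.inv(K)@[u,v,1]; d=T[:3,:3]@(d*[1,-1,-1]); return T[:3,3],d/np.linalg.norm(d)
def onz(name,u,v,z,P=None):
    o,d=ray(name,u,v,P); return o+d*(z-o[2])/d[2]
def tri(a,b):
    (o1,d1),(o2,d2)=a,b
    s=np.linalg.lstsq(np.c_[d1,-d2],o2-o1,rcond=None)[0]
    p,q=o1+s[0]*d1,o2+s[1]*d2; return (p+q)/2,np.linalg.norm(p-q)
E
python3 - <<'E'
from h import *
print(telemetry.get_state())
for n in("scene","side","wrist"):
    p=imaging.camera_params(n); print(n,p)
    cv2.imwrite(f"pics/{n}0.png",imaging.read_camera(n)[:,:,::-1])
E
```

```text
{'clock': 0.0, 'joint_pos': array([-1.39597444e-01,  3.13986056e-01,  4.49844878e-02,  1.30358998e+00,
       -4.76166258e-06,  1.43122145e+00]), 'qvel': array([ 8.17222076e-04, -1.62519897e-03,  1.16571628e-03,  1.59599160e-04,
        3.24840964e-04,  5.15945522e-05]), 'tau': array([-2.90074182e-03, -4.80629075e+01,  2.98531097e+01,  1.95313990e-02,
       -3.83516899e-04, -4.27451073e-05]), 'tcp_pos': array([5.74495886e-01, 6.12314742e-05, 2.30419277e-01]), 'orientation': array([-7.15408583e-04,  7.07114473e-01,  7.07098519e-01, -5.42125317e-04]), 'wrist_force': array([-0.23009245, -1.05587661,  1.23941101]), 'ft_torque': array([-0.10305805,  0.00248493, -0.04966143]), 'grip_force': 0.0, 'finger_gap': 0.085480458935027}
scene {'camera_matrix': array([[505.21273108,   0.        , 282.93293138],
       [  0.        , 505.21273108, 201.4111378 ],
       [  0.        ,   0.        ,   1.        ]]), 'pose': array([[ 0.78162003, -0.51860118,  0.34658757,  0.8680939 ],
       [ 0.62375256,  0.64834228, -0.43656046, -0.39407944],
       [ 0.0016934 ,  0.55740929,  0.83023612,  0.83269703
[... 326 characters left out ...]
090086, -0.32747429,  0.56017004,  0.40083209],
       [ 0.01224585,  0.85590219,  0.51699273,  0.4644044 ],
       [ 0.        ,  0.        ,  0.        ,  1.        ]])}
wrist {'camera_matrix': array([[339.22538156,   0.        , 282.32216789],
       [  0.        , 339.22538156, 208.65251231],
       [  0.        ,   0.        ,   1.        ]]), 'pose': array([[ 9.99998744e-01, -2.39708185e-05,  1.58475381e-03,
         5.75451236e-01],
       [-4.36474739e-04,  9.57057699e-01,  2.89897172e-01,
         7.26456588e-02],
       [-1.52364991e-03, -2.89897499e-01,  9.57056487e-01,
         3.73240699e-01],
       [ 0.00000000e+00,  0.00000000e+00,  0.00000000e+00,
         1.00000000e+00]])}
```

View pics/scene0.png

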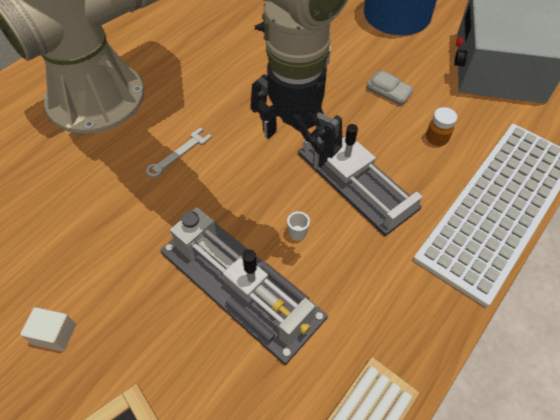

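View pics/side0.png

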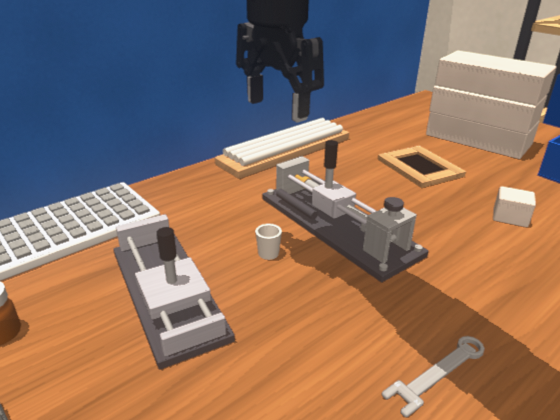

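View pics/wrist0.png

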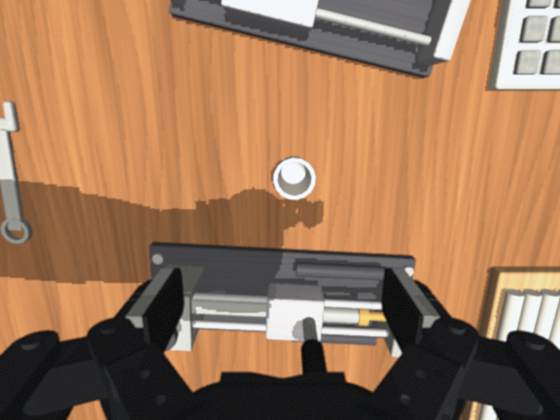

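The scene image shows the tester at the lower centre: button top at about (190,218), knob top at (249,255), brass rod at (283,309). In the side view the button is at (394,203) and the knob top at (331,145). The wrist view shows the tester lying roughly along world +x, with the base's edges visible.

```bash
python3 - <<'E'
from h import *
from scipy.spatial.transform import Rotation as R
def blob(n,box,th=45):
    im=cv2.imread(f"pics/{n}0.png"); x0,y0,x1,y1=box
    m=(im[y0:y1,x0:x1].max(2)<th).astype(np.uint8)
    k,l,s,c=cv2.connectedComponentsWithStats(m); i=1+s[1:,4].argmax()
    print(n,s[i]+[x0,y0,0,0,0],c[i]+[x0,y0]); return c[i]+[x0,y0]
a=blob("scene",(235,243,265,275)); b=blob("side",(318,135,345,170))
print("knob tri (z~.1275)",tri(ray("scene",*a),ray("side",*b)))
print("knob top",onz("scene",249,255,.15),onz("side",331,145,.15))
a=blob("scene",(178,205,205,228),75); b=blob("side",(380,195,408,212),75)
print("button tri",tri(ray("scene",190,218.5),ray("side",394,203.5)))
print("button",onz("scene",190,218.5,.104),onz("side",394,203.5,.104))
# base edge in wrist
print("base edge",onz("wrist",152,243,.014),onz("wrist",413,257,.014))
print("rod",onz("scene",305,329,.048))
E
```

```text
scene [243 250  14  24 190] [249.26842105 262.21578947]Traceback (most recent call last):
  File "<stdin>", line 8, in <module>
  File "<stdin>", line 6, in blob
ValueError: attempt to get argmax of an empty sequence
```

```bash
python3 - <<'E'
from h import *
def blob(n,box,th=45):
    im=cv2.imread(f"pics/{n}0.png"); x0,y0,x1,y1=box
    m=(im[y0:y1,x0:x1].max(2)<th).astype(np.uint8)
    k,l,s,c=cv2.connectedComponentsWithStats(m)
    if k<2: print(n,"none"); return None
    i=1+s[1:,4].argmax()
    print(n,s[i]+[x0,y0,0,0,0],c[i]+[x0,y0]); return c[i]+[x0,y0]
a=blob("scene",(235,243,265,275),60); b=blob("side",(318,135,345,170),60)
if b is None: b=np.array([331,155])
print("knob tri (z~.1275)",tri(ray("scene",*a),ray("side",*b)))
print("knob mid",onz("scene",*a,.1275),onz("side",*b,.1275))
blob("scene",(178,205,205,228),75); blob("side",(380,195,408,212),75)
print("button tri",tri(ray("scene",190,218.5),ray("side",394,203.5)))
print("button",onz("scene",190,218.5,.104),onz("side",394,203.5,.104))
print("base edge",onz("wrist",152,243,.014),onz("wrist",413,257,.014))
E
```

```text
scene [242 249  16  25 278] [249.31654676 260.79496403]
side [325 142  12  26 234] [330.31623932 155.1965812 ]
knob tri (z~.1275) (array([ 0.60146884, -0.14275335,  0.12591049]), np.float64(0.0006724781502116033))
knob mid [ 0.60231641 -0.14309229  0.1275    ] [ 0.59890045 -0.14044641  0.1275    ]
scene [184 219  15   9  33] [191.63636364 224.45454545]
side [385 202  17   9  69] [391.69565217 206.98550725]
button tri (array([ 0.4590428 , -0.13568404,  0.09932341]), np.float64(0.0018952087814274687))
button [ 0.4624615  -0.13680374  0.104     ] [ 0.45395981 -0.12967048  0.104     ]
base edge [ 0.4260717  -0.07721954  0.014     ] [ 0.72604884 -0.09463891  0.014     ]
```

Handle at (0.602, -0.143) and button at (0.459, -0.136) are 143 mm apart, as specified; the yaw is about -0.055. The fingers already close along the tester's axis, so I go above the knob.

Call:
{"op": "step_arm", "data": {"moves": [[[-30,6,6],[0,0,0.015],85],[[-65,12,15],[0,0,0.03],85],[[-100,19,22],[0,0,0.045],85],[[-130,25,28],[0,0,0.055],85],[[-142.5,27,30],[0,0,0.055],85],[[-142.5,27,30],[0,0,0.055],85]]}}

```text
clock: 0.65
tcp_pos: [0.6018, -0.1454, 0.1997]
orientation: [-0.001, 0.728, 0.686, -0.001]
wrist_force: [0.2, 0.2, 0.4]
finger_gap: 0.0853
grip_force: 0.0
```

```bash
python3 - <<'E'
from h import *
s=telemetry.get_state();print(s["clock"],s["tcp_pos"],s["orientation"],s["wrist_force"])
ims=[imaging.read_camera(n) for n in("wrist","side")]
P=imaging.camera_params("wrist");K=np.array(P["camera_matrix"]);T=np.array(P["pose"])
for q in([.6015,-.1425,.15],[.459,-.136,.104]):
    c=T[:3,:3].T@(np.array(q)-T[:3,3]); p=K@(c*[1,-1,-1]); print(p[:2]/p[2])
cv2.imwrite("pics/w1.png",ims[0][:,:,::-1])
E
```

```text
0.65 [ 0.60180413 -0.14538534  0.19974077] [-6.57272204e-04  7.27571448e-01  6.86031349e-01 -5.86786614e-04] [0.20490891 0.23066472 0.36286814]
[281.03133607 230.89065974]
[ 88.58695368 210.87159657]
```

View pics/w1.png

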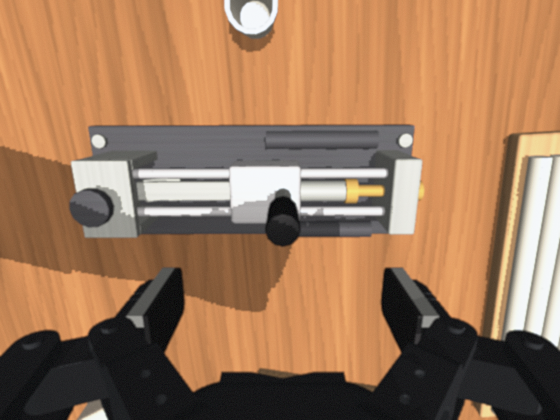

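The wrist view shows the knob top at (283,228) and the button at (92,208), both within 3-4 px of prediction. The base is parallel to the image rows. Going down around the knob.

```bash
python3 - <<'E'
from h import *
print(onz("wrist",283,228,.15),onz("wrist",92,208,.104), telemetry.get_state()["tcp_pos"])
print(onz("wrist",90,127,.014),onz("wrist",413,125,.014))
E
```

```text
[ 0.60280016 -0.14069997  0.15      ] [ 0.46200786 -0.13394618  0.104     ] [ 0.60161754 -0.14235132  0.20089749]
[ 0.42331883 -0.07861081  0.014     ] [ 0.72850219 -0.09393201  0.014     ]
```

Call:
{"op": "step_arm", "data": {"moves": [[[0,0,30],[0,0,-0.005],85],[[1,0,60],[0,0,-0.005],85],[[1,0,85],[0,0,-0.005],80],[[1,0,90],[0,0,-0.005],60],[[1,0,90],[0,0,-0.005],35],[[1,0,90],[0,0,-0.005],15],[[1,0,90],[0,0,-0.005],10],[[1,0,90],[0,0,-0.005],10]], "grip_force": 50}}

```text
clock: 1.42
tcp_pos: [0.6036, -0.1416, 0.1138]
orientation: [0.002, 0.724, 0.689, 0.001]
wrist_force: [3.7, 1.6, 3.5]
finger_gap: 0.0207
grip_force: 48.8
```

Call:
{"op": "step_arm", "data": {"moves": [[[0,0,0],[0,0,0],10],[[0,0,0],[0,0,0],10],[[0,0,0],[0,0,0],10],[[0,0,0],[0,0,0],10],[[0,0,0],[0,0,0],10],[[0,0,0],[0,0,0],10]]}}

```text
clock: 1.92
tcp_pos: [0.6037, -0.1416, 0.1138]
orientation: [0.002, 0.724, 0.689, 0.001]
wrist_force: [0.8, 1.8, 6.8]
finger_gap: 0.021
grip_force: 49.2
```

Call:
{"op": "step_arm", "data": {"moves": [[[0,-8,0],[0,0,0],10],[[0,-16,0],[0,0,0],10],[[0,-24,0],[0,0,0],10],[[0,-32,0],[0,0,0],10],[[0,-40,0],[0,0,0],10],[[0,-48,0],[0,0,0],10],[[0,-54,0],[0,0,0],10],[[0,-54,0],[0,0,0],10]], "grip_force": 70}}

```text
clock: 2.58
tcp_pos: [0.5514, -0.1387, 0.1139]
orientation: [0.003, 0.724, 0.69, 0.003]
wrist_force: [7.3, 3.5, 3.9]
finger_gap: 0.0205
grip_force: 69.2
```

Call:
{"op": "step_arm", "data": {"moves": [[[0,-4,0],[0,0,0],10],[[0,-8,0],[0,0,0],10],[[0,-11,0],[0,0,0],10],[[0,-11,0],[0,0,0],10],[[0,-11,0],[0,0,0],10]]}}

```text
clock: 3.0
tcp_pos: [0.5421, -0.1382, 0.1139]
orientation: [0.004, 0.724, 0.69, 0.004]
wrist_force: [10.7, 4.2, 1.3]
finger_gap: 0.0206
grip_force: 69.2
```

Call:
{"op": "step_arm", "data": {"moves": [[[0,-2,0],[0,0,0],10],[[0,-3,0],[0,0,0],10],[[0,-3,0],[0,0,0],10]]}}

```text
clock: 3.25
tcp_pos: [0.5392, -0.1381, 0.1139]
orientation: [0.004, 0.724, 0.69, 0.004]
wrist_force: [11.7, 5.6, 0.5]
finger_gap: 0.0202
grip_force: 69.3
```

Call:
{"op": "step_arm", "data": {"moves": [[[0,3,0],[0,0,0],10],[[0,6,0],[0,0,0],10],[[0,8,0],[0,0,0],10],[[0,8,0],[0,0,0],10],[[0,8,0],[0,0,0],10]]}}

```text
clock: 3.67
tcp_pos: [0.547, -0.1385, 0.1139]
orientation: [0.004, 0.724, 0.69, 0.004]
wrist_force: [10.5, 4.4, 2.1]
finger_gap: 0.0205
grip_force: 69.3
```

Call:
{"op": "step_arm", "data": {"moves": [[[0,1,0],[0,0,0],10],[[0,2,0],[0,0,0],10],[[0,3,0],[0,0,0],10],[[0,3,0],[0,0,0],10]]}}

```text
clock: 4.0
tcp_pos: [0.5473, -0.1385, 0.1138]
orientation: [0.002, 0.724, 0.689, 0.002]
wrist_force: [1.6, 3.1, 7.5]
finger_gap: 0.0205
grip_force: 69.5
```

The catch holds: the handle stopped at about 56 mm and the spring force went. Letting go and rising.

Call:
{"op": "step_arm", "data": {"moves": [[[0,0,0],[0,0,0],50],[[0,0,0],[0,0,0],50],[[0,0,0],[0,0,0],50],[[0,0,-15],[0,0,0],50],[[0,0,-40],[0,0,0],50],[[0,0,-65],[0,0,0],50],[[0,0,-80],[0,0,0],50],[[0,0,-80],[0,0,0],50]]}}

```text
clock: 4.67
tcp_pos: [0.5469, -0.1397, 0.195]
orientation: [0.003, 0.725, 0.689, 0.001]
wrist_force: [0.7, -0.6, 0.5]
finger_gap: 0.0501
grip_force: 0.0
```

```bash
python3 - <<'E'
from h import *
s=telemetry.get_state();print(s["clock"],s["tcp_pos"],s["orientation"],s["wrist_force"])
cv2.imwrite("pics/w2.png",imaging.read_camera("wrist")[:,:,::-1])
E
```

```text
4.6667 [ 0.5469372  -0.13966932  0.19499835] [0.00282696 0.72467971 0.68907911 0.00114625] [ 0.73441676 -0.64949218  0.47476982]
```

View pics/w2.png

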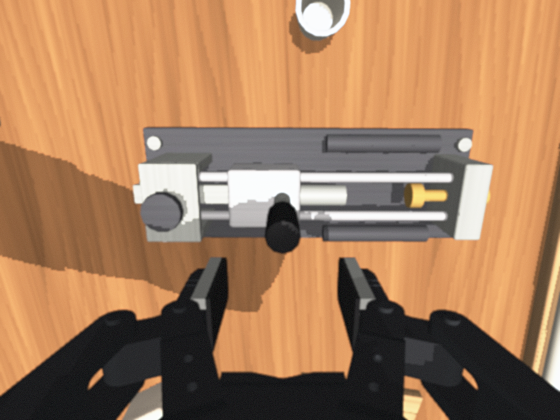

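The wrist view shows the carriage held back with the knob at (283,228), clear of the fingers. The button is at (161,211) and the brass rod head at (413,195).

```bash
python3 - <<'E'
from h import *
from scipy.spatial.transform import Rotation as R
s=telemetry.get_state(); q=s["orientation"]; Rm=R.from_quat([q[1],q[2],q[3],q[0]])
b=onz("wrist",161,211,.104); print(b,onz("wrist",283,228,.15))
for c in (b,np.array([.460,-.1345,.104])): print(Rm.inv().apply(c-s["tcp_pos"])*1000)
E
```

```text
[ 0.46073383 -0.13436649  0.104     ] [ 0.54771436 -0.13487813  0.15      ]
[  0.78931374 -85.91671429  88.68911052]
[  0.61904746 -86.64288886  88.68684798]
```

Call:
{"op": "step_arm", "data": {"moves": [[[0,-20,0],[0,0,0],30],[[0,-45,0],[0,0,0],5],[[1,-70,0],[0,0,0],0],[[1,-86,0],[0,0,0],0],[[1,-86,20],[0,0,0],0],[[1,-86,45],[0,0,0],0],[[1,-86,65],[0,0,0],0],[[1,-86,70],[0,0,0],0]], "grip_force": 30}}

```text
clock: 5.38
tcp_pos: [0.4561, -0.1321, 0.1171]
orientation: [-0.003, 0.725, 0.689, -0.001]
wrist_force: [-1.0, 0.5, 0.8]
finger_gap: 0.0001
grip_force: 0.0
```

Call:
{"op": "step_arm", "data": {"moves": [[[0,0,0],[0,0,0],0],[[0,0,0],[0,0,0],0]]}}

```text
clock: 5.55
tcp_pos: [0.459, -0.1333, 0.121]
orientation: [-0.001, 0.725, 0.689, -0.0]
wrist_force: [0.3, -0.1, -0.2]
finger_gap: -0.0001
grip_force: 0.0
```

Call:
{"op": "step_arm", "data": {"moves": [[[0,1,6],[0,0,0],0],[[-1,1,12],[0,0,0],0],[[-1,1,17],[0,0,0],0],[[-1,1,21],[0,0,0],0],[[-1,1,25],[0,0,0],0],[[-1,1,28],[0,0,0],0],[[-1,1,28],[0,0,0],0]]}}

```text
clock: 6.13
tcp_pos: [0.4607, -0.1347, 0.0933]
orientation: [0.001, 0.725, 0.689, 0.0]
wrist_force: [-0.3, 0.2, 5.1]
finger_gap: -0.0001
grip_force: 2.5
```

```bash
python3 - <<'E'
from h import *
s=telemetry.get_state();print(s["clock"],s["tcp_pos"],s["wrist_force"])
cv2.imwrite("pics/s3.png",imaging.read_camera("scene")[150:370,120:360,::-1])
E
```

```text
6.1333 [ 0.46073276 -0.13470569  0.09334861] [-0.28464189  0.16782793  5.14075059]
```

View pics/s3.png

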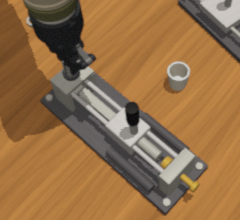

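The crop shows the carriage forward again, with the knob at (133,112). The brass rod now sticks far out of the gauge block at (190,184), so the shot has fired. Raising the hand clear.

Call:
{"op": "step_arm", "data": {"moves": [[[0,0,-15],[0,0,0],0],[[0,0,-40],[0,0,0],0],[[0,0,-75],[0,0,0],0],[[0,0,-110],[0,0,0],0],[[0,0,-120],[0,0,0],0],[[0,0,-120],[0,0,0],0],[[0,0,-120],[0,0,0],0]]}}

```text
clock: 6.77
tcp_pos: [0.4604, -0.1345, 0.2132]
orientation: [0.0, 0.725, 0.689, 0.0]
wrist_force: [0.1, -0.1, -0.6]
finger_gap: 0.0
grip_force: 0.0
```

```bash
python3 - <<'E'
from h import *
s=telemetry.get_state();print(s["clock"],s["tcp_pos"],s["wrist_force"])
cv2.imwrite("pics/w4.png",imaging.read_camera("wrist")[:,:,::-1])
E
```

```text
6.7667 [ 0.46039972 -0.13445148  0.2131775 ] [ 0.14680242 -0.06130862 -0.56960618]
```

View pics/w4.png

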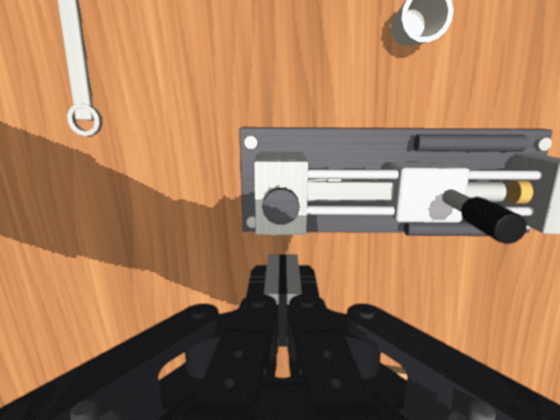

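The wrist view shows the hand clear of the button (281,205) and the striker forward. The rod head at (519,190) is up against the gauge block, so the rod is fully driven.

```bash
python3 -c "
from workcell import env
print(env.hand_in())"
```

```text
the job is handed in; nothing more can be done
None
```

The shot is done and handed in at about 7 s of the 37 s: the catch held the striker by itself, the button press released it, the brass rod was knocked out of the gauge block, and the hand is clear.

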